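Point out the rinse route on the clean bench

TASK

Show the trainee by pointing how the flask will be rinsed: from the smaller of the two brown bottles, into the culture flask that lies on its own (not the stacked pair), and out into the conical glass flask. Point at the bottle's cap, then at the flask's cap, then at the conical flask's mouth, each time holding the fingertips still about 3 cm straight above its middle for a good two seconds, and finish still pointing at the conical flask. Touch nothing, and do not point at any of the other vessels.

Things in the scene. Friction and masses are not known exactly. Their poses are not given: they have to be found in the camera images.
- sheet: white sheet, 270 (x) x 370 (y) x 2 mm, fixed flat on the bench. Origin: centre of its underside. The culture flasks lie on it.
- flask_single: The flask to point at (second): a culture flask of clear plastic lying flat, neck level. Body 117 long x 84 wide x 36 high with sloping shoulders, violet ribbed screw cap 32 in diameter and 24 long on its neck; 150 long over all. Origin: centre of its underside, midway along its whole length; x runs along the flask towards the cap, z up. It lies alone on the sheet; beside it lies the stacked pair, which is like it. All sizes in mm.
- flask_single_cap (a point): uppermost point of the lone flask's cap, at the middle of the cap's length: 63 mm from the body's origin along x and 34 mm above its underside (36 mm above the bench).
- flask_lower: Leave alone: the lower of the stacked pair, a culture flask of clear plastic lying flat, neck level. Body 117 long x 84 wide x 36 high with sloping shoulders, violet ribbed screw cap 32 in diameter and 24 long on its neck; 150 long over all. Origin: centre of its underside, midway along its whole length; x runs along the flask towards the cap, z up. 
- flask_lower_cap (a point): uppermost point of the lower stacked flask's cap (36 mm above the bench).
- flask_upper: Leave alone: the upper of the stacked pair, resting loosely and nearly in line on the lower one, a culture flask of clear plastic lying flat, neck level. Body 117 long x 84 wide x 36 high with sloping shoulders, violet ribbed screw cap 32 in diameter and 24 long on its neck; 150 long over all. Origin: centre of its underside, midway along its whole length; x runs along the flask towards the cap, z up. 
- flask_upper_cap (a point): uppermost point of the upper stacked flask's cap (72 mm above the bench).
- bottle_small: The bottle to point at (first): the smaller of two upright round screw-cap bottles of brown glass with dark blue caps. 70 mm in diameter, 143 mm high with its cap, which is 52 mm in diameter and 28 mm high. Origin: centre of its underside, z up.
- bottle_small_cap (a point): centre of the top of the smaller bottle's cap, 143 mm above the bench.
- bottle_large: Leave alone: the larger brown bottle, same shape and the same cap, 86 mm in diameter, 181 mm high. Origin: centre of its underside, z up.
- bottle_large_cap (a point): centre of the top of the larger bottle's cap, 181 mm above the bench.
- conical_flask: The flask to point at (last): conical flask of clear glass, 85 mm across the foot, narrowing to a neck 34 mm across with an open lipped mouth 39 mm across, 145 mm high. Origin: centre of its underside, z up.
- conical_flask_mouth (a point): centre of the conical flask's open mouth, level with its rim, 145 mm above the bench.
- measuring_cylinder: Leave alone: slim measuring cylinder of clear glass on a six-sided foot 72 mm across, tube 29 mm in diameter, 250 mm high. It stands left (+y) of the sheet. Origin: centre of its underside, z up.
- measuring_cylinder_mouth (a point): centre of the measuring cylinder's open mouth, 250 mm above the bench.
Not all that is in view belongs to the job. What is shaped like the bottle_small but red or yellow is not meant.

How it is judged:
By the outcome, as a careful person would: the job done as asked, in the order asked, and still so for the second after the job is handed in, with the robot touching nothing.
It also fails if it takes over 56 s, if anything falls off the work surface, if the arm or the gripper's body presses on something with over 40 N, if the wrist force passes 120 N, or if a joint passes its speed limit or range.

ROBOT

A 7-joint arm with a two-finger parallel gripper is mounted at the origin on the work surface. World frame = base frame: x ahead of the robot, y to its left, z up, the work surface at z = 0. Lengths are in m, angles in rad, forces in N, time in s.
With the tool pointing down it reaches from about 0.425 to 0.875 m from the base axis. Payload 8.4 kg.
Tool frame: the origin (TCP) lies between the finger pads; the fingertips stand 14 mm ahead of it and the grasp point (between the pads) lies 5 mm behind it (bot.tcp_to_tips is the distance from the TCP to the fingertips, in m); z points along the fingers, y is the line along which they close (so a half turn about z gives the same grasp; the last joint's range is limited). The gripper opens to 85 mm and grips with 20 to 120 N. Pads are 22 mm wide; open, the fingers measure 114 mm over their backs; the gripper's body (76 mm by 85 mm) begins 54 mm behind the grasp point. The pads swing forward as they close: fully open they stand 13 mm farther back than shut.
Start: joints at [-1.293, 0.333, 0.04, 1.465, -0.013, 1.343, -0.059], TCP at [0.239, 0.604, 0.245] pointing down, gripper open.
Joint ranges: [-2.58, 2.58], [-0.38, 2.09], [-1.3, 1.39], [0.25, 2.4], [-1.5, 4.64], [0.08, 2.09], [-2.65, 2.65]. Speed limits (rad/s): [2.22, 2.22, 2.79, 2.79, 3.14, 3.14, 3.14].

INTERFACE

Orientations are given as a unit quaternion [x, y, z, w].
In Python, from bench import bot gives the robot as it stands.
- The arm moves only by the tool drive_tool, never from a script. Its argument "targets" is a list of rows, each an object of numbers: "tx", "ty", "tz": the shift along the world's x, y, z in units of 25 mm (1.0 is 25 mm); "wx", "wy", "wz": the turn, a rotation vector about the world's x, y, z in degrees. In form: [{"tx": .., "ty": .., "tz": .., "wx": .., "wy": .., "wz": ..}, ...]. A call has 1 to 12 rows; each row shifts and turns the commanded pose from where the row before left it; what a row does not reach is not made up. A row lasts 1/12 s, in which the tool goes at most 41.7 mm and 7.16 degrees, less where a joint would pass 70% of its speed; a pose out of reach is approached as far as the arm can. A call is refused whole if a number of a shift passes 1 or a number of a turn 7.16, either way. A call with a gripper value outside its range is refused whole. "grip" is the gripper command: -1 is fully open, 1 is shut, values between are in proportion, set as the call begins (left out, the last holds). The fingers move at their own pace and stop on an object; the grip force is fixed at half the most. Time passes only in rows, so rows that do not move let the fingers close. It gives the time, the measured TCP pose, the force, the opening and the grip force at its end, in the units of the state.
- bot.get_state(): the state, without advancing time (a new reading comes with each control period).
- bot.capture(name): name is "scene" or "top"; returns a dict with "color" (480x640x3 uint8, red, green, blue), "camera_matrix" (3x3 intrinsics, pixels), "dist" ([k1, k2, p1, p2, k3] as OpenCV has them; the pictures are not rectified), "view" (4x4, takes a point from world to camera coordinates). Camera axes: x right, y down, z forward; pixel columns grow to the right and rows downward; lengths in m; the calibration is good to about 2 mm. A picture is of the moment at which its call begins. There is no depth.
- bot.job_done(): hands the job in; it is judged then, once.
The state is a dict: "t": time; "qpos": joint angles; "qvel": joint speeds; "tau": joint torques, N m; "position": TCP position; "ee_rot": TCP orientation; "force": force on the tool from outside, world axes, zero at the start; "ft_torque": the same for the moment, N m; "grip_width": finger opening in m; "gripper_force": force on a finger pad.
Only numpy, scipy, OpenCV 4.12 (cv2) and the standard library are available. Lean on these libraries where they do the work, as an engineer would, in place of code of your own. Each camera call takes 0.05 s, during which the arm holds its last target. There are 200 camera calls.

## Working session

There is one attempt and no reset: what is moved stays moved. The work goes in short steps, Python scripts to look and compute and a tool call to move; the robot and the scene stay as the last step left them, time stands still between calls to the robot, and variables do not carry over. Pictures are saved under pics/ and viewed, at most 13 in all, crops included, and the job is handed in when it is done.

Besides the shell and the picture viewer there is one more tool, called after "Request:" as name([rows], argument=value, ...), one row to a line, values as JSON. drive_tool: Moves the arm, as the interface text tells. Its arguments: {"type":"object","properties":{"targets":{"type":"array"},"grip":{"type":"number"}},"required":["targets"]}

```bash
mkdir -p pics; cat > h.py <<'E'
import numpy as np, cv2, pickle
def ray(c,uv):
    p=cv2.undistortPoints(np.array([[uv]],float),c["camera_matrix"],np.array(c["dist"]))[0,0]
    V=np.array(c["view"]);R,t=V[:3,:3],V[:3,3]
    return -R.T@t, R.T@np.array([p[0],p[1],1.])
def atz(c,uv,z):
    o,d=ray(c,uv);return o+d*(z-o[2])/d[2]
def tri(c1,u1,c2,u2):
    o1,d1=ray(c1,u1);o2,d2=ray(c2,u2)
    s=np.linalg.lstsq(np.c_[d1,-d2],o2-o1,rcond=None)[0]
    a=o1+s[0]*d1;b=o2+s[1]*d2
    return (a+b)/2,np.linalg.norm(a-b)
def proj(c,P):
    V=np.array(c["view"]);r=cv2.Rodrigues(V[:3,:3])[0]
    return cv2.projectPoints(np.array([P],float),r,V[:3,3],c["camera_matrix"],np.array(c["dist"]))[0].ravel()
E
python3 - <<'E'
from bench import bot
import pickle,cv2,numpy as np
d={}
for n in("scene","top"):
    d[n]=bot.capture(n);cv2.imwrite(f"pics/{n}0.png",d[n]["color"][:,:,::-1])
    V=np.array(d[n]["view"]);print(n,-V[:3,:3].T@V[:3,3],V[2,:3])
pickle.dump(d,open("c0.pkl","wb"));s=bot.get_state();print({k:s[k] for k in("t","position","ee_rot","grip_width")},bot.tcp_to_tips)
E
```

```text
scene [ 0.99676244 -0.52114848  1.11056836] [-0.45677628  0.40012302 -0.79451684]
top [ 0.37121142 -0.0539006   1.47756545] [ 0.08071737 -0.01533882 -0.996619  ]
{'t': 0.1, 'position': array([0.23901932, 0.60403805, 0.24452385]), 'ee_rot': array([ 1.87284548e-01,  9.82305444e-01, -7.09083185e-04, -9.78250849e-05]), 'grip_width': 0.08536025521752046} 0.014
```

View pics/scene0.png

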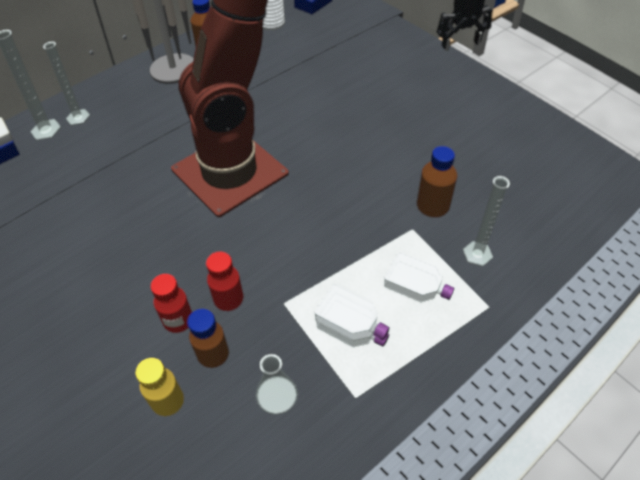

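View pics/top0.png

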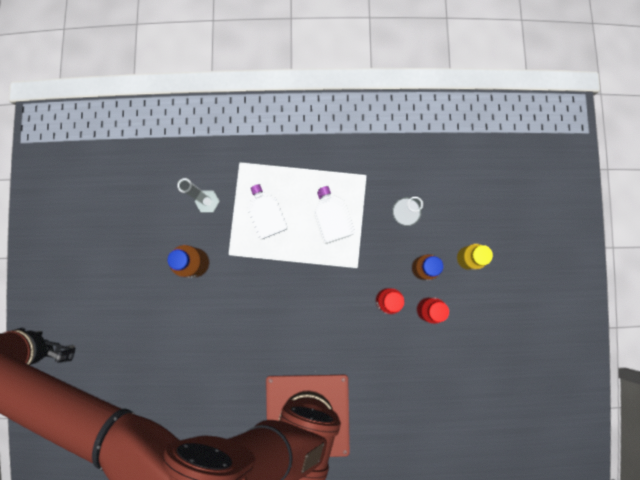

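The scene view shows two brown bottles with blue caps: A at (442,158), near the cylinder, and B at (202,322), among the red and yellow ones. The lone culture flask has its cap at (447,292) and the stacked pair's caps are at (381,333). The conical flask's mouth is at (271,365) and the cylinder's at (501,183). In the top view these are A (178,260), B (432,266), lone cap (257,190), stacked cap (324,193), conical mouth (415,204) and cylinder mouth (184,185).

I'll check these in one enlarged composite.

```bash
python3 - <<'E'
import pickle,cv2,numpy as np
d=pickle.load(open("c0.pkl","rb"))
L=[("scene",202,325),("scene",442,165),("scene",447,292),("scene",271,365),("top",432,266),("top",178,260),("top",257,190),("top",415,204)]
T=[]
for n,u,v in L:
    c=cv2.resize(np.ascontiguousarray(d[n]["color"][v-20:v+20,u-20:u+20,::-1]),(198,198),interpolation=cv2.INTER_CUBIC)
    for k in range(4):
        p=int((k*10+.5)*198/40); cv2.line(c,(p,0),(p,5),(0,255,0),1); cv2.line(c,(0,p),(5,p),(0,255,0),1)
    T.append(cv2.copyMakeBorder(c,1,1,1,1,cv2.BORDER_CONSTANT,value=(255,255,255)))
cv2.imwrite("pics/crop.png",np.vstack([np.hstack(T[:4]),np.hstack(T[4:])]))
from h import *
S,P=d["scene"],d["top"]
for n,a,b in [("A",(442,156),(178,260)),("B",(202,321),(432,266)),("lone",(447,290),(257,190)),("pair",(381,330),(324,193)),("con",(271,365),(415,204)),("cyl",(501,183),(184,185))]:
    x,e=tri(S,a,P,b);print(n,x.round(4),round(e,4))
E
```

```text
A [0.4394 0.319  0.1675] 0.0003
B [ 0.4134 -0.3371  0.1318] 0.0012
lone [0.6443 0.1345 0.0237] 0.0043
pair [ 0.627  -0.0566  0.0497] 0.0036
con [ 0.5775 -0.2959  0.139 ] 0.0022
cyl [0.6183 0.2838 0.2442] 0.0007
```

View pics/crop.png

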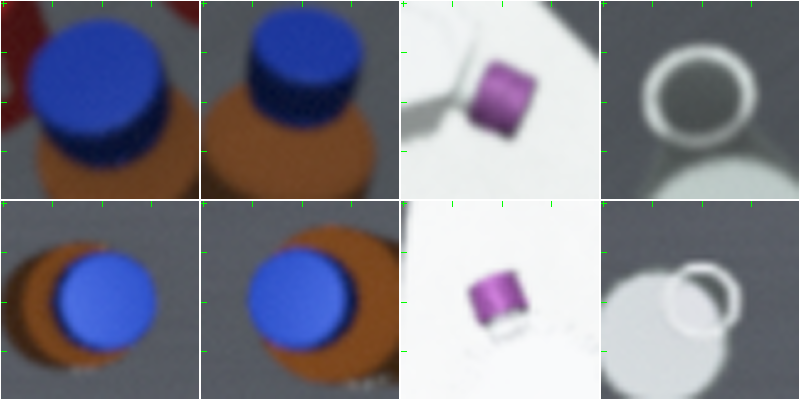

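The crop confirms the choices. The refined centres are:

| Point | Scene | Top |
|---|---|---|
| Bottle B cap | (200.9,319.9) | (433.0,265.8) |
| Bottle A cap | (442.6,153.8) | (177,259.5) |
| Lone cap | (447.1,291.5) | (255.9,189.1) |
| Conical mouth | (270.5,363.7) | (415.1,203.5) |

B's body and height are the smaller of the two.

```bash
python3 - <<'E'
import pickle
from h import *
d=pickle.load(open("c0.pkl","rb"))
S,P=d["scene"],d["top"]
for n,a,b,z in [("A",(442.6,153.8),(177,259.5),.181),("B",(200.9,319.9),(433,265.8),.143),("lone axis",(447.1,291.5),(255.9,189.1),.02),("con",(270.5,363.7),(415.1,203.5),.145),("cyl",(501,183),(184,185),.25)]:
    x,e=tri(S,a,P,b);print(n,x.round(4),round(e,4),atz(S,a,z)[:2].round(4),atz(P,b,z)[:2].round(4), np.hypot(*x[:2]).round(3))
print([atz(P,p,.002)[:2].round(3) for p in[(238,163),(366,176),(358,268),(229,255)]])
E
```

```text
A [0.4401 0.3192 0.175 ] 0.0004 [0.4436 0.3136] [0.4399 0.3176] 0.544
B [ 0.4137 -0.3385  0.138 ] 0.0012 [ 0.417 -0.339] [ 0.4132 -0.3379] 0.535
lone axis [0.6466 0.1369 0.0181] 0.0001 [0.6472 0.1358] [0.6462 0.1366] 0.661
con [ 0.5776 -0.2957  0.1445] 0.0009 [ 0.5781 -0.2954] [ 0.5773 -0.296 ] 0.649
cyl [0.6183 0.2838 0.2442] 0.0007 [0.621  0.2787] [0.6169 0.282 ] 0.68
[array([0.728, 0.191]), array([ 0.682, -0.181]), array([ 0.416, -0.151]), array([0.46 , 0.218])]
```

B triangulates to z=0.138 (given 0.143) and A to 0.175 (given 0.181), so B is the smaller bottle. The conical mouth comes out at 0.1445 (given 0.145) and the lone cap's axis at 0.018 (expected 0.02). Next I raise the tool, shut the gripper and swing round inside of the vessels.

Request:
drive_tool([
  {"tz":1},
  {"tz":1},
  {"tz":1},
  {"tx":0.4,"ty":-1,"wz":-4},
  {"tx":0.4,"ty":-1,"wz":-4},
  {"tx":0.4,"ty":-1,"wz":-4},
  {"tx":0.4,"ty":-1,"wz":-4},
  {"tx":0.4,"ty":-1,"wz":-4},
  {"tx":0.4,"ty":-1,"wz":-4},
  {"tx":0.4,"ty":-1,"wz":-4},
  {"tx":0.4,"ty":-1,"wz":-4},
  {"tx":0.4,"ty":-1,"wz":-4},
], grip=1)

```text
$.targets[0]: bad value
```

Request:
drive_tool([
  {"tx":0,"ty":0,"tz":1,"wx":0,"wy":0,"wz":0},
  {"tx":0,"ty":0,"tz":1,"wx":0,"wy":0,"wz":0},
  {"tx":0,"ty":0,"tz":1,"wx":0,"wy":0,"wz":0},
  {"tx":0.4,"ty":-1,"tz":0,"wx":0,"wy":0,"wz":-4},
  {"tx":0.4,"ty":-1,"tz":0,"wx":0,"wy":0,"wz":-4},
  {"tx":0.4,"ty":-1,"tz":0,"wx":0,"wy":0,"wz":-4},
  {"tx":0.4,"ty":-1,"tz":0,"wx":0,"wy":0,"wz":-4},
  {"tx":0.4,"ty":-1,"tz":0,"wx":0,"wy":0,"wz":-4},
  {"tx":0.4,"ty":-1,"tz":0,"wx":0,"wy":0,"wz":-4},
  {"tx":0.4,"ty":-1,"tz":0,"wx":0,"wy":0,"wz":-4},
  {"tx":0.4,"ty":-1,"tz":0,"wx":0,"wy":0,"wz":-4},
  {"tx":0.4,"ty":-1,"tz":0,"wx":0,"wy":0,"wz":-4},
], grip=1)

```text
t: 1.1
position: [0.3293, 0.3779, 0.32]
ee_rot: [0.483, 0.876, -0.0, -0.0]
force: [1.3, -0.4, -0.2]
grip_width: -0.0002
gripper_force: 0.0
```

Request:
drive_tool([
  {"tx":0.5,"ty":-1,"tz":0,"wx":0,"wy":0,"wz":-4},
  {"tx":0.5,"ty":-1,"tz":0,"wx":0,"wy":0,"wz":-4},
  {"tx":0.5,"ty":-1,"tz":0,"wx":0,"wy":0,"wz":-4},
  {"tx":0.5,"ty":-1,"tz":0,"wx":0,"wy":0,"wz":-4},
  {"tx":0.5,"ty":-1,"tz":0,"wx":0,"wy":0,"wz":-4},
  {"tx":0.5,"ty":-1,"tz":0,"wx":0,"wy":0,"wz":-4},
  {"tx":0.5,"ty":-1,"tz":0,"wx":0,"wy":0,"wz":-4},
  {"tx":0.5,"ty":-1,"tz":0,"wx":0,"wy":0,"wz":-4},
  {"tx":0.5,"ty":-1,"tz":0,"wx":0,"wy":0,"wz":-4},
  {"tx":0.5,"ty":-1,"tz":0,"wx":0,"wy":0,"wz":-4},
  {"tx":0.5,"ty":-1,"tz":0,"wx":0,"wy":0,"wz":-4},
  {"tx":0.5,"ty":-1,"tz":0,"wx":0,"wy":0,"wz":-4},
])

```text
t: 2.1
position: [0.4795, 0.0773, 0.3202]
ee_rot: [0.798, 0.603, -0.0, -0.0]
force: [0.8, 0.9, 0.2]
grip_width: -0.0
gripper_force: 0.0
```

Request:
drive_tool([
  {"tx":-0.15,"ty":-1,"tz":0,"wx":0,"wy":0,"wz":-3},
  {"tx":-0.15,"ty":-1,"tz":0,"wx":0,"wy":0,"wz":-3},
  {"tx":-0.15,"ty":-1,"tz":0,"wx":0,"wy":0,"wz":-3},
  {"tx":-0.15,"ty":-1,"tz":0,"wx":0,"wy":0,"wz":-3},
  {"tx":-0.15,"ty":-1,"tz":0,"wx":0,"wy":0,"wz":-3},
  {"tx":-0.15,"ty":-1,"tz":0,"wx":0,"wy":0,"wz":-3},
  {"tx":-0.15,"ty":-1,"tz":0,"wx":0,"wy":0,"wz":0},
  {"tx":-0.15,"ty":-1,"tz":0,"wx":0,"wy":0,"wz":0},
  {"tx":-0.15,"ty":-1,"tz":0,"wx":0,"wy":0,"wz":0},
  {"tx":-0.15,"ty":-1,"tz":0,"wx":0,"wy":0,"wz":0},
  {"tx":-0.15,"ty":-1,"tz":0,"wx":0,"wy":0,"wz":0},
  {"tx":-0.15,"ty":-1,"tz":0,"wx":0,"wy":0,"wz":0},
])

```text
t: 3.1
position: [0.4331, -0.223, 0.3205]
ee_rot: [0.882, 0.472, 0.0, -0.0]
force: [0.2, -0.2, -0.4]
grip_width: 0.0002
gripper_force: 0.0
```

Request:
drive_tool([
  {"tx":-0.15,"ty":-0.9,"tz":0,"wx":0,"wy":0,"wz":0},
  {"tx":-0.15,"ty":-0.9,"tz":0,"wx":0,"wy":0,"wz":0},
  {"tx":-0.15,"ty":-0.9,"tz":0,"wx":0,"wy":0,"wz":0},
  {"tx":-0.15,"ty":-0.9,"tz":0,"wx":0,"wy":0,"wz":0},
  {"tx":-0.15,"ty":-0.9,"tz":0,"wx":0,"wy":0,"wz":0},
  {"tx":0,"ty":0,"tz":-0.7,"wx":0,"wy":0,"wz":0},
  {"tx":0,"ty":0,"tz":-0.7,"wx":0,"wy":0,"wz":0},
  {"tx":0,"ty":0,"tz":-0.7,"wx":0,"wy":0,"wz":0},
  {"tx":0,"ty":0,"tz":-0.7,"wx":0,"wy":0,"wz":0},
  {"tx":0,"ty":0,"tz":-0.6,"wx":0,"wy":0,"wz":0},
  {"tx":0,"ty":0,"tz":-0.4,"wx":0,"wy":0,"wz":0},
  {"tx":0,"ty":0,"tz":0,"wx":0,"wy":0,"wz":0},
])

```text
t: 4.1
position: [0.414, -0.3331, 0.2237]
ee_rot: [0.882, 0.472, -0.001, -0.001]
force: [0.2, 0.3, 0.3]
grip_width: -0.0001
gripper_force: 0.0
```

```bash
cat > look.py <<'E'
import sys
from bench import bot
from h import *
name=sys.argv[1];P=np.array(eval(sys.argv[2]))
s=bot.get_state();tip=np.array(s["position"])-[0,0,.014];print(s["t"],tip.round(4),(P-tip).round(4))
T=[]
for n in("scene","top"):
    c=bot.capture(n);a=proj(c,P);b=proj(c,tip);m=((a+b)/2).astype(int);print(n,a.round(1),b.round(1))
    x,y=min(max(m[0]-40,0),560),min(max(m[1]-40,0),400)
    T.append(cv2.resize(np.ascontiguousarray(c["color"][y:y+80,x:x+80,::-1]),(400,400),interpolation=cv2.INTER_CUBIC))
    for p,k in((a,(0,255,0)),(b,(255,255,0))): cv2.drawMarker(T[-1],tuple(int((q-o+.5)*5) for q,o in zip(p,(x,y))),k,cv2.MARKER_CROSS,12,1)
cv2.imwrite(f"pics/{name}.png",np.hstack(T))
E
python3 look.py b1 "[.4145,-.3385,.143]"
```

```text
4.1 [ 0.414  -0.3331  0.2097] [ 0.0005 -0.0054 -0.0667]
scene [200.4 318.9] [196.  298.7]
top [433.2 265.3] [436.7 264.5]
```

View pics/b1.png

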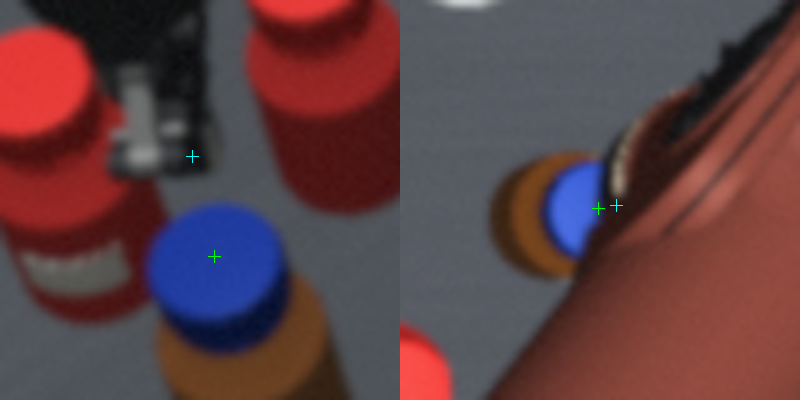

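The scene crop shows the dark closed fingertips, about (110–215,170) in the crop, just above and behind the cap. The arm hides most of the cap in the top view. The finger block looks a little left of the predicted tip, so I'll take a brighter enlargement.

```bash
python3 - <<'E'
from bench import bot
from h import *
s=bot.get_state();c=bot.capture("scene")
from scipy.spatial.transform import Rotation as R
p=np.array(s["position"]);M=R.from_quat(s["ee_rot"]).as_matrix();print(s["t"],p.round(4),M.round(2).tolist())
x,y=160,255;I=c["color"][y:y+75,x:x+80,::-1].astype(float)
I=(255*(I/255)**.5).astype(np.uint8);I=cv2.resize(I,(800,750),interpolation=cv2.INTER_CUBIC)[:600]
for o,k in(([0,0,.014],(255,255,0)),([0,0,0],(0,255,0)),([0,.0145,.014],(0,255,255)),([0,-.0145,.014],(0,255,255)),([.011,0,.014],(255,0,255)),([-.011,0,.014],(255,0,255))):
    q=proj(c,p+M@np.array(o));cv2.drawMarker(I,(int((q[0]-x+.5)*10),int((q[1]-y+.5)*10)),k,cv2.MARKER_CROSS,14,1)
cv2.imwrite("pics/b2.png",I)
E
```

```text
4.2 [ 0.4151 -0.3337  0.2258] [[0.55, 0.83, -0.0], [0.83, -0.55, -0.0], [-0.0, 0.0, -1.0]]
```

View pics/b2.png

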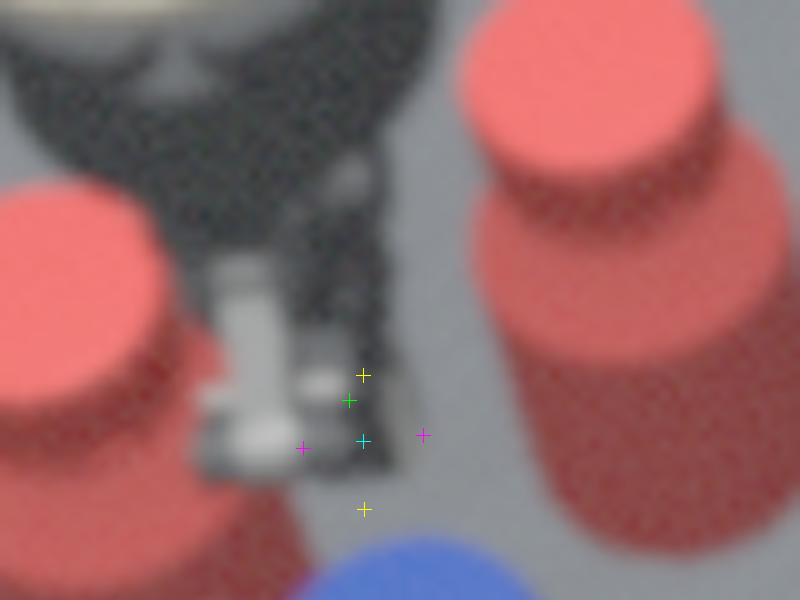

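```bash
python3 - <<'E'
from bench import bot
from h import *
from scipy.spatial.transform import Rotation as R
d=pickle.load(open("c0.pkl","rb"))
s=bot.get_state()
def tile(c,p,q,w,f):
    M=R.from_quat(q).as_matrix();p=np.array(p);m=proj(c,p-M@[0,0,.03]).astype(int)
    x,y=int(np.clip(m[0]-w//2,0,640-w)),int(np.clip(m[1]-w//2,0,480-w))
    I=c["color"][y:y+w,x:x+w,::-1];I=(255*(I/255.)**.5).astype(np.uint8);I=cv2.resize(I,(f,f),interpolation=cv2.INTER_CUBIC)
    px=lambda o:tuple(int(v) for v in (proj(c,p+M@np.array(o))-[x,y]+.5)*f/w)
    cv2.line(I,px([0,0,-.12]),px([0,0,.014]),(255,255,0),1)
    cv2.line(I,px([0,-.05,.014]),px([0,.05,.014]),(0,255,255),1)
    cv2.line(I,px([-.011,0,.014]),px([.011,0,.014]),(255,0,255),1)
    return I
p0,q0=[0.23901932,0.60403805,0.24452385],[.187284548,.982305444,-7.09e-4,-9.78e-5]
T=[tile(d["scene"],p0,q0,70,266),tile(d["top"],p0,q0,70,266),tile(bot.capture("scene"),s["position"],s["ee_rot"],90,266)]
cv2.imwrite("pics/b3.png",cv2.resize(np.hstack(T),None,fx=1,fy=1))
E
```

```text
(no output)
```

View pics/b3.png

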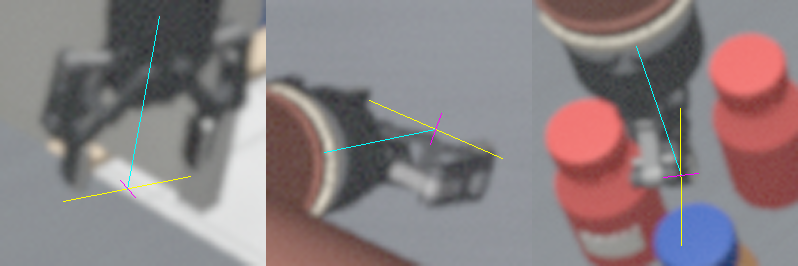

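```bash
python3 - <<'E'
from h import *
from scipy.spatial.transform import Rotation as R
d=pickle.load(open("c0.pkl","rb"))
p0,q0=np.array([0.23901932,0.60403805,0.24452385]),[.187284548,.982305444,-7.09e-4,-9.78e-5]
M=R.from_quat(q0).as_matrix();print(M[:,1].round(2))
w=70
for n,pts,x0 in(("scene",[(72,182),(205,208)],0),("top",[(490,170)],266)):
    c=d[n];m=proj(c,p0-M@[0,0,.03]).astype(int);x,y=int(np.clip(m[0]-w//2,0,640-w)),int(np.clip(m[1]-w//2,0,480-w));print(n,x,y,m)
    I=(255*(c["color"][y:y+w,x:x+w,::-1]/255.)**.5).astype(np.uint8)
    cv2.imwrite(f"/tmp/{n}.png",cv2.resize(I,(395,395),interpolation=cv2.INTER_CUBIC))
    for z in(.2305,.2435):
        for u in pts: print(z,atz(c,((u[0]-x0)*w/266+x-.5,u[1]*w/266+y-.5),z).round(4)-p0)
cv2.imwrite("pics/b4.png",np.hstack([cv2.imread("/tmp/scene.png"),cv2.imread("/tmp/top.png")]))
E
```

```text
[ 0.37  0.93 -0.  ]
scene 426 0 [461  34]
0.2305 [-0.03071932 -0.02353805 -0.01402385]
0.2305 [ 0.04918068  0.02446195 -0.01402385]
0.2435 [-0.01911932 -0.03983805 -0.00102385]
0.2435 [ 0.05968068  0.00746195 -0.00102385]
top 15 308 [ 50 343]
0.2305 [-0.02621932 -0.03743805 -0.01402385]
0.2435 [-0.02451932 -0.04393805 -0.00102385]
```

View pics/b4.png

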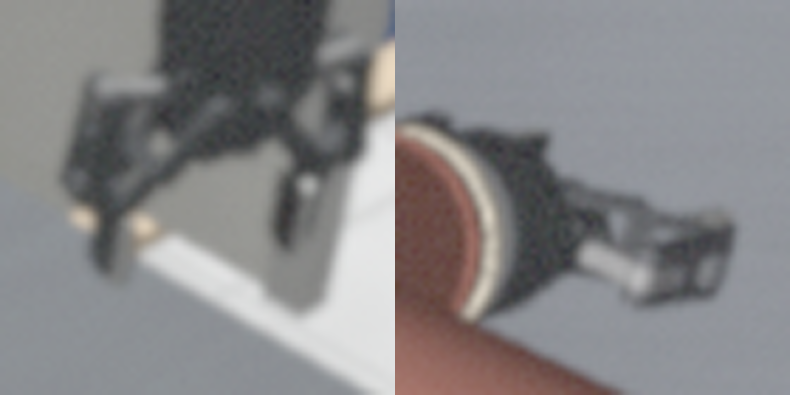

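The gripper's yaw agrees with the pose at the start. The silhouette near the tips looks lopsided, so I'll measure it against the empty first image, at this yaw and again after a turn.

```bash
cat > sil.py <<'E'
from bench import bot
from h import *
d=pickle.load(open("c0.pkl","rb"))
s=bot.get_state();p=np.array(s["position"]);print(s["t"],p.round(4),np.array(s["ee_rot"]).round(3),np.array(s["qpos"]).round(2))
c=bot.capture("scene");D=np.abs(c["color"].astype(int)-d["scene"]["color"]).sum(2);D=cv2.GaussianBlur(D.astype(np.float32),(3,3),0)>45
t=proj(c,p-[0,0,.014]);print("tip",t.round(1))
for v in range(int(t[1])-14,int(t[1])+10):
    u=np.where(D[v,160:240])[0]+160;a=proj(c,p+[0,0,-.014]);b=proj(c,p+[0,0,.1]);ax=a[0]+(v-a[1])*(b[0]-a[0])/(b[1]-a[1])
    print(v,round(ax,1),"".join("#" if q else "." for q in D[v,160:240]))
E
python3 sil.py
```

```text
4.3 [ 0.4157 -0.3337  0.2263] [0.881 0.472 0.    0.001] [-0.39  0.16  1.09  1.82 -0.15  1.25  0.16]
tip [196.  298.7]
284 190.9 .................######....#############........................................
285 191.2 ..................#####....#############........................................
286 191.6 ..................####..###.############........................................
287 191.9 ...................###..###.############........................................
288 192.3 ....................##..#################.......................................
289 192.6 .......................##################.......................................
290 193.0 .......................#####.############.......................................
291 193.3 ......................######.#############......................................
292 193.7 .....................#######...###########......................................
293 194.0 ....................########...##.########......................................
294 194.4 ...................#########....##########....................
[... 501 characters left out ...]
..#######################......................................
301 196.8 ...................######################.......................................
302 197.2 ...................#########.############.......................................
303 197.5 ....................#######...#########.........................................
304 197.8 ................................................................................
305 198.2 ................................................................................
306 198.5 ................................................................................
307 198.9 ................................................................................
```

Request:
drive_tool([
  {"tx":0,"ty":0,"tz":0,"wx":0,"wy":0,"wz":7},
  {"tx":0,"ty":0,"tz":0,"wx":0,"wy":0,"wz":7},
  {"tx":0,"ty":0,"tz":0,"wx":0,"wy":0,"wz":7},
  {"tx":0,"ty":0,"tz":0,"wx":0,"wy":0,"wz":7},
  {"tx":0,"ty":0,"tz":0,"wx":0,"wy":0,"wz":7},
  {"tx":0,"ty":0,"tz":0,"wx":0,"wy":0,"wz":7},
  {"tx":0,"ty":0,"tz":0,"wx":0,"wy":0,"wz":7},
  {"tx":0,"ty":0,"tz":0,"wx":0,"wy":0,"wz":7},
  {"tx":0,"ty":0,"tz":0,"wx":0,"wy":0,"wz":7},
  {"tx":0,"ty":0,"tz":0,"wx":0,"wy":0,"wz":7},
  {"tx":0,"ty":0,"tz":0,"wx":0,"wy":0,"wz":7},
  {"tx":0,"ty":0,"tz":0,"wx":0,"wy":0,"wz":7},
])

```text
t: 5.35
position: [0.4158, -0.3334, 0.2262]
ee_rot: [0.336, 0.942, -0.0, 0.001]
force: [-0.5, 0.1, -0.2]
grip_width: 0.0002
gripper_force: 0.0
```

```bash
python3 sil.py
```

```text
5.35 [ 0.4158 -0.3334  0.2262] [ 0.336  0.942 -0.     0.001] [-0.23  0.13  0.9   1.81 -0.1   1.25  1.59]
tip [196.2 298.7]
284 191.1 #########################################################.......................
285 191.5 .#######################################################........................
286 191.8 ...####################################################.........................
287 192.1 .....################################################...........................
288 192.5 .......#############################################............................
289 192.8 ........###########################################.............................
290 193.2 ..........########################################..............................
291 193.5 ......................###########################...............................
292 193.9 .......................#######################..................................
293 194.2 ........................########...##########...................................
294 194.6 .........................########..#########.............
[... 506 characters left out ...]
...........###############.....................................
301 197.0 .............................#############......................................
302 197.4 .................................#######........................................
303 197.7 ..................................####..........................................
304 198.1 ................................................................................
305 198.4 ................................................................................
306 198.8 ................................................................................
307 199.1 ................................................................................
```

Request:
drive_tool([
  {"tx":0,"ty":-0.1,"tz":-0.4,"wx":0,"wy":0,"wz":0},
  {"tx":-0.05,"ty":-0.1,"tz":-0.4,"wx":0,"wy":0,"wz":0},
  {"tx":0,"ty":0,"tz":-0.4,"wx":0,"wy":0,"wz":0},
  {"tx":0,"ty":0,"tz":-0.3,"wx":0,"wy":0,"wz":0},
  {"tx":0,"ty":0,"tz":0,"wx":0,"wy":0,"wz":0},
  {"tx":0,"ty":0,"tz":0,"wx":0,"wy":0,"wz":0},
  {"tx":0,"ty":0,"tz":0,"wx":0,"wy":0,"wz":0},
])

```text
t: 5.98
position: [0.4142, -0.3382, 0.1879]
ee_rot: [0.339, 0.941, -0.0, -0.0]
force: [0.6, -0.1, 0.6]
grip_width: 0.0
gripper_force: 0.0
```

```bash
python3 look.py b5 "[.4145,-.3385,.143]"
```

```text
5.9833 [ 0.4142 -0.3382  0.1739] [ 0.0003 -0.0003 -0.0309]
scene [200.4 318.9] [197.4 310.4]
top [433.2 265.3] [435.6 265. ]
```

View pics/b5.png

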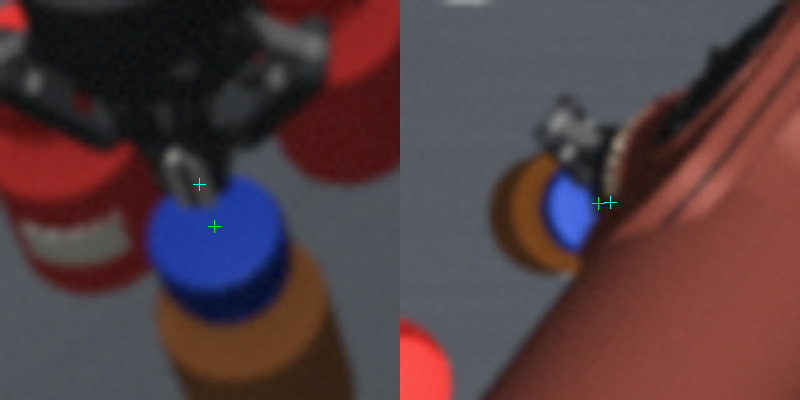

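The closed fingertips at crop (195,185) match the predicted tip (199,184), right over the small bottle's cap. The earlier lopsided part was the splayed finger linkage. Now I hold.

Request:
drive_tool([
  {"tx":0,"ty":0,"tz":0,"wx":0,"wy":0,"wz":0},
  {"tx":0,"ty":0,"tz":0,"wx":0,"wy":0,"wz":0},
  {"tx":0,"ty":0,"tz":0,"wx":0,"wy":0,"wz":0},
  {"tx":0,"ty":0,"tz":0,"wx":0,"wy":0,"wz":0},
  {"tx":0,"ty":0,"tz":0,"wx":0,"wy":0,"wz":0},
  {"tx":0,"ty":0,"tz":0,"wx":0,"wy":0,"wz":0},
  {"tx":0,"ty":0,"tz":0,"wx":0,"wy":0,"wz":0},
  {"tx":0,"ty":0,"tz":0,"wx":0,"wy":0,"wz":0},
  {"tx":0,"ty":0,"tz":0,"wx":0,"wy":0,"wz":0},
  {"tx":0,"ty":0,"tz":0,"wx":0,"wy":0,"wz":0},
  {"tx":0,"ty":0,"tz":0,"wx":0,"wy":0,"wz":0},
  {"tx":0,"ty":0,"tz":0,"wx":0,"wy":0,"wz":0},
])

```text
t: 7.08
position: [0.4142, -0.3382, 0.1878]
ee_rot: [0.339, 0.941, -0.0, 0.0]
force: [1.3, -1.8, 0.0]
grip_width: -0.0002
gripper_force: 0.0
```

Request:
drive_tool([
  {"tx":0,"ty":0,"tz":0,"wx":0,"wy":0,"wz":0},
  {"tx":0,"ty":0,"tz":0,"wx":0,"wy":0,"wz":0},
  {"tx":0,"ty":0,"tz":0,"wx":0,"wy":0,"wz":0},
  {"tx":0,"ty":0,"tz":0,"wx":0,"wy":0,"wz":0},
  {"tx":0,"ty":0,"tz":0,"wx":0,"wy":0,"wz":0},
  {"tx":0,"ty":0,"tz":0,"wx":0,"wy":0,"wz":0},
  {"tx":0,"ty":0,"tz":0,"wx":0,"wy":0,"wz":0},
  {"tx":0,"ty":0,"tz":0,"wx":0,"wy":0,"wz":0},
  {"tx":0,"ty":0,"tz":0,"wx":0,"wy":0,"wz":0},
  {"tx":0,"ty":0,"tz":0,"wx":0,"wy":0,"wz":0},
  {"tx":0,"ty":0,"tz":0,"wx":0,"wy":0,"wz":0},
  {"tx":0,"ty":0,"tz":0,"wx":0,"wy":0,"wz":0},
])

```text
t: 8.08
position: [0.4142, -0.3381, 0.1878]
ee_rot: [0.339, 0.941, -0.0, -0.0]
force: [0.4, -0.1, 0.1]
grip_width: -0.0001
gripper_force: 0.0
```

Request:
drive_tool([
  {"tx":0,"ty":0,"tz":0,"wx":0,"wy":0,"wz":0},
  {"tx":0,"ty":0,"tz":0,"wx":0,"wy":0,"wz":0},
  {"tx":0,"ty":0,"tz":0,"wx":0,"wy":0,"wz":0},
  {"tx":0,"ty":0,"tz":0,"wx":0,"wy":0,"wz":0},
  {"tx":0,"ty":0,"tz":0,"wx":0,"wy":0,"wz":0},
  {"tx":0,"ty":0,"tz":0,"wx":0,"wy":0,"wz":0},
  {"tx":0,"ty":0,"tz":0,"wx":0,"wy":0,"wz":0},
  {"tx":0,"ty":0,"tz":0.5,"wx":0,"wy":0,"wz":0},
  {"tx":0,"ty":0,"tz":0.9,"wx":0,"wy":0,"wz":0},
  {"tx":0,"ty":0,"tz":0.9,"wx":0,"wy":0,"wz":0},
  {"tx":0,"ty":0,"tz":0.9,"wx":0,"wy":0,"wz":0},
  {"tx":0,"ty":0,"tz":0.9,"wx":0,"wy":0,"wz":0},
])

```text
t: 9.08
position: [0.4139, -0.3383, 0.2924]
ee_rot: [0.339, 0.941, -0.0, 0.0]
force: [-0.0, 0.1, 1.2]
grip_width: -0.0002
gripper_force: 0.0
```

Request:
drive_tool([
  {"tx":0.4,"ty":0.9,"tz":0,"wx":0,"wy":0,"wz":0},
  {"tx":0.4,"ty":0.9,"tz":0,"wx":0,"wy":0,"wz":0},
  {"tx":0.4,"ty":0.9,"tz":0,"wx":0,"wy":0,"wz":0},
  {"tx":0.4,"ty":0.9,"tz":0,"wx":0,"wy":0,"wz":0},
  {"tx":0.4,"ty":0.9,"tz":0,"wx":0,"wy":0,"wz":0},
  {"tx":0.4,"ty":0.9,"tz":0,"wx":0,"wy":0,"wz":0},
  {"tx":0.4,"ty":0.9,"tz":0,"wx":0,"wy":0,"wz":0},
  {"tx":0.4,"ty":0.9,"tz":0,"wx":0,"wy":0,"wz":0},
  {"tx":0.4,"ty":0.9,"tz":0,"wx":0,"wy":0,"wz":0},
  {"tx":0.4,"ty":0.9,"tz":0,"wx":0,"wy":0,"wz":0},
  {"tx":0.4,"ty":0.9,"tz":0,"wx":0,"wy":0,"wz":0},
  {"tx":0.4,"ty":0.9,"tz":0,"wx":0,"wy":0,"wz":0},
])

```text
t: 10.08
position: [0.5346, -0.0672, 0.2915]
ee_rot: [0.339, 0.941, 0.0, 0.0]
force: [-0.5, -0.2, -0.2]
grip_width: -0.0001
gripper_force: 0.0
```

Request:
drive_tool([
  {"tx":0.5,"ty":0.9,"tz":0,"wx":0,"wy":0,"wz":0},
  {"tx":0.5,"ty":0.9,"tz":0,"wx":0,"wy":0,"wz":0},
  {"tx":0.5,"ty":0.9,"tz":0,"wx":0,"wy":0,"wz":0},
  {"tx":0.5,"ty":0.9,"tz":0,"wx":0,"wy":0,"wz":0},
  {"tx":0.5,"ty":0.9,"tz":0,"wx":0,"wy":0,"wz":0},
  {"tx":0.5,"ty":0.9,"tz":0,"wx":0,"wy":0,"wz":0},
  {"tx":0.5,"ty":0.9,"tz":0,"wx":0,"wy":0,"wz":0},
  {"tx":0.5,"ty":0.9,"tz":0,"wx":0,"wy":0,"wz":0},
  {"tx":0.5,"ty":0.9,"tz":0,"wx":0,"wy":0,"wz":0},
  {"tx":0,"ty":0,"tz":0,"wx":0,"wy":0,"wz":0},
  {"tx":0,"ty":0,"tz":0,"wx":0,"wy":0,"wz":0},
])

```text
t: 11.0
position: [0.6468, 0.1361, 0.2904]
ee_rot: [0.337, 0.941, -0.0, -0.0]
force: [0.2, -0.6, -0.2]
grip_width: 0.0003
gripper_force: 0.0
```

```bash
python3 - <<'E'
from bench import bot
from h import *
s=bot.get_state();print(s["t"],s["position"],np.array(s["qpos"]).round(2))
c=bot.capture("scene");d=bot.capture("top")
cv2.imwrite("pics/m1.png",np.hstack([cv2.resize(np.ascontiguousarray(c["color"][80:400,240:560,::-1]),(400,400)),cv2.resize(np.ascontiguousarray(d["color"][120:440,120:440,::-1]),(400,400))]))
E
```

```text
11.0 [0.64679004 0.13613292 0.29041632] [-0.68  0.37  0.55  1.39 -0.19  1.44  0.75]
```

View pics/m1.png

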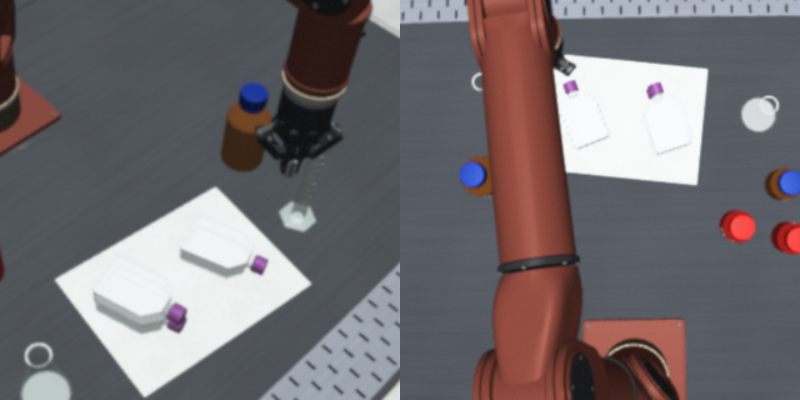

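The scene view shows the gripper high over the lone flask's cap at (259,264) in the left half. The cylinder and large bottle are clear of it, and the forearm in the top view is high up. Going down to the cap.

Request:
drive_tool([
  {"tx":0,"ty":0,"tz":-0.75,"wx":0,"wy":0,"wz":0},
  {"tx":0,"ty":0,"tz":-0.75,"wx":0,"wy":0,"wz":0},
  {"tx":0,"ty":0,"tz":-0.75,"wx":0,"wy":0,"wz":0},
  {"tx":0,"ty":0,"tz":-0.75,"wx":0,"wy":0,"wz":0},
  {"tx":0,"ty":0,"tz":-0.75,"wx":0,"wy":0,"wz":0},
  {"tx":0,"ty":0,"tz":-0.75,"wx":0,"wy":0,"wz":0},
  {"tx":0,"ty":0,"tz":-0.75,"wx":0,"wy":0,"wz":0},
  {"tx":0,"ty":0,"tz":-0.75,"wx":0,"wy":0,"wz":0},
  {"tx":0,"ty":0,"tz":-0.75,"wx":0,"wy":0,"wz":0},
  {"tx":0,"ty":0,"tz":-0.5,"wx":0,"wy":0,"wz":0},
  {"tx":0,"ty":0,"tz":-0.3,"wx":0,"wy":0,"wz":0},
  {"tx":0,"ty":0,"tz":0,"wx":0,"wy":0,"wz":0},
])

```text
t: 12.1
position: [0.6459, 0.1336, 0.1005]
ee_rot: [0.339, 0.941, -0.001, -0.001]
force: [-0.6, 0.2, -0.5]
grip_width: -0.0002
gripper_force: 0.0
```

```bash
python3 look.py l1 "[.6465,.1365,.036]"
```

```text
12.1 [0.6459 0.1336 0.0865] [ 0.0006  0.0029 -0.0505]
scene [448.2 287.2] [450.9 274.8]
top [255.2 187.9] [253.8 184.7]
```

View pics/l1.png

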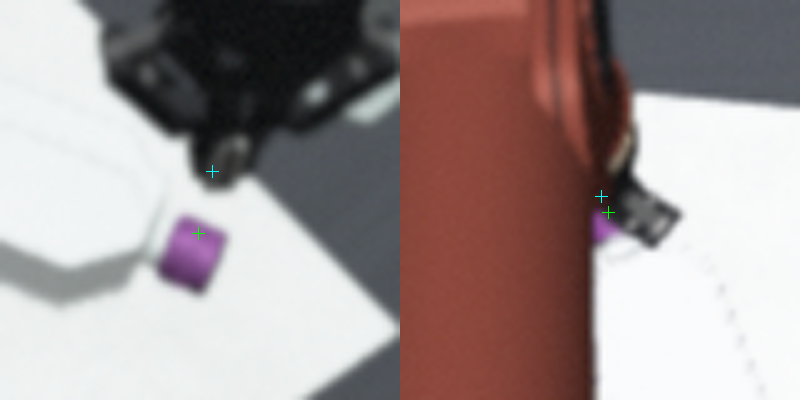

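The tips at crop (222,168) lie along the line above the violet cap at (193,253), and the arm is clear of the cylinder. Lowering the last 2 cm.

Request:
drive_tool([
  {"tx":0,"ty":0,"tz":-0.4,"wx":0,"wy":0,"wz":0},
  {"tx":0,"ty":0,"tz":-0.3,"wx":0,"wy":0,"wz":0},
  {"tx":0,"ty":0,"tz":0,"wx":0,"wy":0,"wz":0},
  {"tx":0,"ty":0,"tz":0,"wx":0,"wy":0,"wz":0},
  {"tx":0,"ty":0,"tz":0,"wx":0,"wy":0,"wz":0},
])

```text
t: 12.62
position: [0.6467, 0.1343, 0.0841]
ee_rot: [0.339, 0.941, -0.0, -0.0]
force: [0.8, 0.9, 0.2]
grip_width: 0.0001
gripper_force: 0.0
```

Request:
drive_tool([
  {"tx":0,"ty":0.1,"tz":-0.15,"wx":0,"wy":0,"wz":0},
  {"tx":0,"ty":0,"tz":0,"wx":0,"wy":0,"wz":0},
  {"tx":0,"ty":0,"tz":0,"wx":0,"wy":0,"wz":0},
  {"tx":0,"ty":0,"tz":0,"wx":0,"wy":0,"wz":0},
  {"tx":0,"ty":0,"tz":0,"wx":0,"wy":0,"wz":0},
  {"tx":0,"ty":0,"tz":0,"wx":0,"wy":0,"wz":0},
  {"tx":0,"ty":0,"tz":0,"wx":0,"wy":0,"wz":0},
  {"tx":0,"ty":0,"tz":0,"wx":0,"wy":0,"wz":0},
  {"tx":0,"ty":0,"tz":0,"wx":0,"wy":0,"wz":0},
  {"tx":0,"ty":0,"tz":0,"wx":0,"wy":0,"wz":0},
  {"tx":0,"ty":0,"tz":0,"wx":0,"wy":0,"wz":0},
  {"tx":0,"ty":0,"tz":0,"wx":0,"wy":0,"wz":0},
])

```text
t: 13.62
position: [0.6467, 0.1369, 0.0803]
ee_rot: [0.339, 0.941, -0.0, -0.0]
force: [-1.3, -0.4, 1.3]
grip_width: -0.0002
gripper_force: 0.0
```

Request:
drive_tool([
  {"tx":0,"ty":0,"tz":0,"wx":0,"wy":0,"wz":0},
  {"tx":0,"ty":0,"tz":0,"wx":0,"wy":0,"wz":0},
  {"tx":0,"ty":0,"tz":0,"wx":0,"wy":0,"wz":0},
  {"tx":0,"ty":0,"tz":0,"wx":0,"wy":0,"wz":0},
  {"tx":0,"ty":0,"tz":0,"wx":0,"wy":0,"wz":0},
  {"tx":0,"ty":0,"tz":0,"wx":0,"wy":0,"wz":0},
  {"tx":0,"ty":0,"tz":0,"wx":0,"wy":0,"wz":0},
  {"tx":0,"ty":0,"tz":0,"wx":0,"wy":0,"wz":0},
  {"tx":0,"ty":0,"tz":0,"wx":0,"wy":0,"wz":0},
  {"tx":0,"ty":0,"tz":0,"wx":0,"wy":0,"wz":0},
  {"tx":0,"ty":0,"tz":0,"wx":0,"wy":0,"wz":0},
  {"tx":0,"ty":0,"tz":0,"wx":0,"wy":0,"wz":0},
])

```text
t: 14.62
position: [0.6467, 0.1369, 0.0803]
ee_rot: [0.339, 0.941, -0.0, -0.0]
force: [-0.6, 0.2, -0.1]
grip_width: 0.0001
gripper_force: 0.0
```

Request:
drive_tool([
  {"tx":0,"ty":0,"tz":0,"wx":0,"wy":0,"wz":0},
  {"tx":0,"ty":0,"tz":0,"wx":0,"wy":0,"wz":0},
  {"tx":0,"ty":0,"tz":0,"wx":0,"wy":0,"wz":0},
  {"tx":0,"ty":0,"tz":0,"wx":0,"wy":0,"wz":0},
  {"tx":0,"ty":0,"tz":0,"wx":0,"wy":0,"wz":0},
  {"tx":0,"ty":0,"tz":0,"wx":0,"wy":0,"wz":0},
  {"tx":0,"ty":0,"tz":0,"wx":0,"wy":0,"wz":0},
  {"tx":0,"ty":0,"tz":0.5,"wx":0,"wy":0,"wz":0},
  {"tx":0,"ty":0,"tz":1,"wx":0,"wy":0,"wz":0},
  {"tx":0,"ty":0,"tz":1,"wx":0,"wy":0,"wz":0},
  {"tx":0,"ty":0,"tz":1,"wx":0,"wy":0,"wz":0},
  {"tx":0,"ty":0,"tz":1,"wx":0,"wy":0,"wz":0},
])

```text
t: 15.62
position: [0.6467, 0.1367, 0.1951]
ee_rot: [0.339, 0.941, 0.0, 0.0]
force: [-0.6, -0.3, 0.1]
grip_width: -0.0003
gripper_force: 0.0
```

Request:
drive_tool([
  {"tx":0,"ty":0,"tz":1,"wx":0,"wy":0,"wz":0},
  {"tx":0,"ty":0,"tz":1,"wx":0,"wy":0,"wz":0},
  {"tx":0,"ty":0,"tz":1,"wx":0,"wy":0,"wz":0},
  {"tx":0,"ty":0,"tz":1,"wx":0,"wy":0,"wz":0},
  {"tx":0,"ty":0,"tz":0.5,"wx":0,"wy":0,"wz":0},
  {"tx":0,"ty":0,"tz":0,"wx":0,"wy":0,"wz":0},
])

```text
t: 16.12
position: [0.6478, 0.1367, 0.3094]
ee_rot: [0.339, 0.941, 0.002, 0.002]
force: [0.6, 0.1, -0.2]
grip_width: -0.0
gripper_force: 0.0
```

Request:
drive_tool([
  {"tx":-0.15,"ty":-1,"tz":0,"wx":0,"wy":0,"wz":0},
  {"tx":-0.15,"ty":-1,"tz":0,"wx":0,"wy":0,"wz":0},
  {"tx":-0.15,"ty":-1,"tz":0,"wx":0,"wy":0,"wz":0},
  {"tx":-0.15,"ty":-1,"tz":0,"wx":0,"wy":0,"wz":0},
  {"tx":-0.15,"ty":-1,"tz":0,"wx":0,"wy":0,"wz":0},
  {"tx":-0.15,"ty":-1,"tz":0,"wx":0,"wy":0,"wz":0},
  {"tx":-0.15,"ty":-1,"tz":0,"wx":0,"wy":0,"wz":0},
  {"tx":-0.15,"ty":-1,"tz":0,"wx":0,"wy":0,"wz":0},
  {"tx":-0.15,"ty":-1,"tz":0,"wx":0,"wy":0,"wz":0},
  {"tx":-0.15,"ty":-1,"tz":0,"wx":0,"wy":0,"wz":0},
  {"tx":-0.15,"ty":-1,"tz":0,"wx":0,"wy":0,"wz":0},
  {"tx":-0.15,"ty":-1,"tz":0,"wx":0,"wy":0,"wz":0},
])

```text
t: 17.12
position: [0.6009, -0.1642, 0.3043]
ee_rot: [0.339, 0.941, -0.0, -0.001]
force: [1.0, -0.7, -0.8]
grip_width: -0.0005
gripper_force: 0.0
```

Request:
drive_tool([
  {"tx":-0.2,"ty":-1,"tz":0,"wx":0,"wy":0,"wz":0},
  {"tx":-0.2,"ty":-1,"tz":0,"wx":0,"wy":0,"wz":0},
  {"tx":-0.2,"ty":-1,"tz":0,"wx":0,"wy":0,"wz":0},
  {"tx":-0.2,"ty":-1,"tz":0,"wx":0,"wy":0,"wz":0},
  {"tx":-0.2,"ty":-1,"tz":0,"wx":0,"wy":0,"wz":0},
  {"tx":0,"ty":-0.3,"tz":0,"wx":0,"wy":0,"wz":0},
  {"tx":0,"ty":0,"tz":-0.7,"wx":0,"wy":0,"wz":0},
  {"tx":0,"ty":0,"tz":-0.7,"wx":0,"wy":0,"wz":0},
  {"tx":0,"ty":0,"tz":-0.6,"wx":0,"wy":0,"wz":0},
  {"tx":0,"ty":0,"tz":0,"wx":0,"wy":0,"wz":0},
  {"tx":0,"ty":0,"tz":0,"wx":0,"wy":0,"wz":0},
])

```text
t: 18.03
position: [0.5763, -0.2949, 0.2543]
ee_rot: [0.338, 0.941, 0.0, -0.001]
force: [-0.0, -0.2, 0.8]
grip_width: -0.0003
gripper_force: 0.0
```

Request:
drive_tool([
  {"tx":0.05,"ty":-0.05,"tz":-0.6,"wx":0,"wy":0,"wz":0},
  {"tx":0,"ty":0,"tz":-0.6,"wx":0,"wy":0,"wz":0},
  {"tx":0,"ty":0,"tz":-0.6,"wx":0,"wy":0,"wz":0},
  {"tx":0,"ty":0,"tz":-0.5,"wx":0,"wy":0,"wz":0},
  {"tx":0,"ty":0,"tz":-0.25,"wx":0,"wy":0,"wz":0},
  {"tx":0,"ty":0,"tz":0,"wx":0,"wy":0,"wz":0},
  {"tx":0,"ty":0,"tz":0,"wx":0,"wy":0,"wz":0},
  {"tx":0,"ty":0,"tz":0,"wx":0,"wy":0,"wz":0},
  {"tx":0,"ty":0,"tz":0,"wx":0,"wy":0,"wz":0},
])

```text
t: 18.78
position: [0.5783, -0.2972, 0.1926]
ee_rot: [0.339, 0.941, -0.0, 0.001]
force: [0.4, 0.0, 0.2]
grip_width: -0.0001
gripper_force: 0.0
```

```bash
python3 look.py e1 "[.5777,-.2957,.145]"
```

```text
18.7833 [ 0.5783 -0.2972  0.1786] [-0.0006  0.0015 -0.0336]
scene [270.3 363.6] [268.2 356.1]
top [415.  203.4] [417.8 201. ]
```

View pics/e1.png

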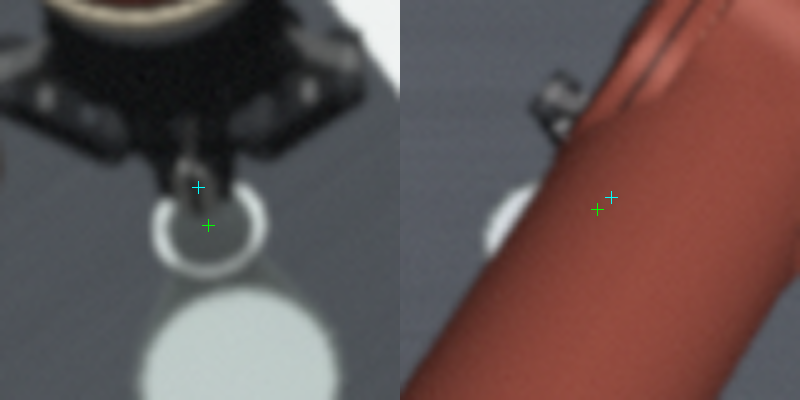

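The tips at crop (197,190) stand straight above the conical flask's mouth at (208,226), about 33 mm up. I make a small trim down and hold.

Request:
drive_tool([
  {"tx":0,"ty":0.05,"tz":-0.1,"wx":0,"wy":0,"wz":0},
  {"tx":0,"ty":0,"tz":0,"wx":0,"wy":0,"wz":0},
  {"tx":0,"ty":0,"tz":0,"wx":0,"wy":0,"wz":0},
  {"tx":0,"ty":0,"tz":0,"wx":0,"wy":0,"wz":0},
  {"tx":0,"ty":0,"tz":0,"wx":0,"wy":0,"wz":0},
  {"tx":0,"ty":0,"tz":0,"wx":0,"wy":0,"wz":0},
  {"tx":0,"ty":0,"tz":0,"wx":0,"wy":0,"wz":0},
  {"tx":0,"ty":0,"tz":0,"wx":0,"wy":0,"wz":0},
  {"tx":0,"ty":0,"tz":0,"wx":0,"wy":0,"wz":0},
  {"tx":0,"ty":0,"tz":0,"wx":0,"wy":0,"wz":0},
  {"tx":0,"ty":0,"tz":0,"wx":0,"wy":0,"wz":0},
  {"tx":0,"ty":0,"tz":0,"wx":0,"wy":0,"wz":0},
])

```text
t: 19.88
position: [0.5779, -0.2956, 0.1891]
ee_rot: [0.339, 0.941, -0.0, 0.0]
force: [-0.3, -0.8, 0.1]
grip_width: -0.0001
gripper_force: 0.0
```

Request:
drive_tool([
  {"tx":0,"ty":0,"tz":0,"wx":0,"wy":0,"wz":0},
  {"tx":0,"ty":0,"tz":0,"wx":0,"wy":0,"wz":0},
  {"tx":0,"ty":0,"tz":0,"wx":0,"wy":0,"wz":0},
  {"tx":0,"ty":0,"tz":0,"wx":0,"wy":0,"wz":0},
  {"tx":0,"ty":0,"tz":0,"wx":0,"wy":0,"wz":0},
  {"tx":0,"ty":0,"tz":0,"wx":0,"wy":0,"wz":0},
  {"tx":0,"ty":0,"tz":0,"wx":0,"wy":0,"wz":0},
  {"tx":0,"ty":0,"tz":0,"wx":0,"wy":0,"wz":0},
  {"tx":0,"ty":0,"tz":0,"wx":0,"wy":0,"wz":0},
  {"tx":0,"ty":0,"tz":0,"wx":0,"wy":0,"wz":0},
  {"tx":0,"ty":0,"tz":0,"wx":0,"wy":0,"wz":0},
  {"tx":0,"ty":0,"tz":0,"wx":0,"wy":0,"wz":0},
])

```text
t: 20.88
position: [0.5779, -0.2956, 0.1891]
ee_rot: [0.339, 0.941, -0.0, -0.0]
force: [0.5, -0.5, -0.4]
grip_width: -0.0
gripper_force: 0.0
```

Request:
drive_tool([
  {"tx":0,"ty":0,"tz":0,"wx":0,"wy":0,"wz":0},
  {"tx":0,"ty":0,"tz":0,"wx":0,"wy":0,"wz":0},
  {"tx":0,"ty":0,"tz":0,"wx":0,"wy":0,"wz":0},
  {"tx":0,"ty":0,"tz":0,"wx":0,"wy":0,"wz":0},
  {"tx":0,"ty":0,"tz":0,"wx":0,"wy":0,"wz":0},
  {"tx":0,"ty":0,"tz":0,"wx":0,"wy":0,"wz":0},
  {"tx":0,"ty":0,"tz":0,"wx":0,"wy":0,"wz":0},
  {"tx":0,"ty":0,"tz":0,"wx":0,"wy":0,"wz":0},
])

```text
t: 21.55
position: [0.5779, -0.2956, 0.189]
ee_rot: [0.339, 0.941, -0.0, -0.0]
force: [-0.2, 0.2, 0.2]
grip_width: 0.0001
gripper_force: 0.0
```

```bash
python3 -c "
from bench import bot
print(bot.get_state()['position']);print(bot.job_done())"
```

```text
[ 0.57789092 -0.29564639  0.18904112]
the job is handed in; nothing more can be done
None
```

I pointed at the small brown bottle's cap, the lone flask's cap and the conical flask's mouth in that order, holding about 3 cm above each for over two seconds with no contact force seen, and handed the job in at about 21.6 s, still pointing at the conical flask.

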